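# Reset the pack tester: guard aside, press both round keys together and hold

### The job

Reset the battery-pack tester: with the fingertips push its metal guard off the two round keys, all the way to the other end stop, so that it covers the two square keys. Then put one fingertip on each round key, press both fully down together, hold them down for two seconds, then let them come up and move clear. Do not press the square keys, never press a round key alone, grasp and lift nothing, and leave the things standing around where they are.

Things in the scene. Friction and masses are not known exactly. Their poses are not given: they have to be found in the camera images.
- station: The tester's control box, fixed to the table: low grey housing 200 x 130 x 25 mm high. Origin: centre of its underside. Its +x axis runs along the 200 mm length from the round-key end (x = -46 mm) to the square-key end (x = +46 mm), +y across, +z up. Steel guide rails 5 mm high run along x at y = +-57 mm. A short cable gland sticks out of the square-key end.
- guard (a joint): Slide position of the guard, m: 0 = over the round keys (closed), growing along the box's +x to the end stop at 0.092 = over the square keys (round keys fully uncovered). It starts at 0 to 0.018. It slides with about 1.5 N of friction and stays where it is left. The guard is a pale aluminium hood with five dark slots across its top, 90 mm long (x), 104 mm wide (y), its top 63 mm above the table; its open tunnel lets it pass over the keys. It is too wide to be pinched.
- guard_face (a point): Centre of the guard's outer end face at the round-key end: the flat plate to push along the box's +x. The plate is 104 mm wide (y) and spans 43 to 63 mm above the table (this point is at 53 mm); below it is open. Push with the tips 44 to 55 mm above the table: they then pass above the round keys (39 mm), which lie under and behind the guard. The point moves with the guard; at guard = 0 it lies 91 mm from the box's centre towards the round-key end.
- round_left (a joint): Travel of the round key at the box's +y side, m: 0 = up, 0.008 = fully down. Spring: 1.5 N to start, 4.6 N fully down; comes back by itself.
- round_right (a joint): Travel of the round key at the box's -y side; same as round_left.
- round_left_top (a point): Centre of the top of the left round key: black disc, 28 mm diameter, top 39 mm above the table when up (31 mm fully down, 3 mm above its 33 mm wide collar). The two round keys' centres are 60 mm apart along the box's y, with a 32 mm gap between the discs. Moves with the key.
- round_right_top (a point): Centre of the top of the right round key; same as round_left_top.
- square_left (a joint): Travel of the left square key (box's +y side), m, 0 = up, 0.008 = fully down. Must not be pressed.
- square_right (a joint): Travel of the right square key (box's -y side), m. Must not be pressed.
- square_left_top (a point): Centre of the top of the left square key: black, 26 x 26 mm, 39 mm above the table, 92 mm along the box's +x from the left round key.
- square_right_top (a point): Centre of the top of the right square key; the same, 92 mm from the right round key.
- lug_jar: Bystander, loose: round jar with a yellow lid, 47 mm wide, 52 mm high, near the box. Origin: centre of underside.
- cell_checker: Bystander, loose: red checker 45 x 77 x 26 mm high, near the box. Origin: centre of underside.
- tape_kapton: Bystander, loose: amber tape roll, 64 mm diameter, 12 mm high, near the box. Origin: centre of underside.
- solder_spool: Bystander, loose: spool of solder, 53 mm diameter, 40 mm high, on the green mat to the left of the box. Origin: centre of underside.

How it is judged (in metres and radians):
On the way, in this order (a step that is already met when the one before it is completed fails the run):
1. the guard is pushed home over the square keys while both round keys are up (value of joint guard above 0.082 m and value of joint each of round_left, round_right below 0.002 m), for 0.1 s.
2. both round keys are held down together under the fingertips for two seconds (1.7 s counted) (value of joint guard above 0.08 m and value of joint each of round_left, round_right above 0.006 m and contact force between the fingers and round_left above 0.5 N and contact force between the fingers and round_right above 0.5 N), for 1.7 s.
At the end, for the whole second after the job is handed in: After a hold of at least 1.7 s with both round keys at least 6 mm of 8 mm down, all four keys are up again (within 1 mm), the guard is at its far stop over the square keys (within 12 mm), and the bystanders are where they stood (within 20 mm) (value of joint guard above 0.08 m and value of joint each of round_left, round_right, square_left, square_right below 0.001 m and distance of each of lug_jar, cell_checker, tape_kapton, solder_spool from where it was at the start of the episode below 0.02 m); the robot touches nothing.
It fails at once if a square key is pressed (value of joint any of square_left, square_right above 0.003 m).
It fails at once if one round key is pressed while the other is still up ((value of joint round_left above 0.0055 m and value of joint round_right below 0.0015 m) or (value of joint round_right above 0.0055 m and value of joint round_left below 0.0015 m)).
It fails at once if a bystander is moved or lifted (distance of any of lug_jar, cell_checker, tape_kapton, solder_spool from where it was at the start of the episode above 0.02 m).
It also fails if it takes over 58 s, if anything falls off the work surface, if the arm or the gripper's body presses on something with over 40 N, if the wrist force passes 120 N, or if a joint passes its speed limit or range.

### The arm

A 6-joint arm with a two-finger parallel gripper is mounted at the origin on a cart in front of the work surface, level with it; the furniture and walls round the work are solid. World frame = base frame: x ahead of the robot, y to its left, z up, the work surface at z = 0. Lengths are in m, angles in degrees, forces in N, time in s.
With the tool pointing down it reaches from about 0.425 to 0.925 m from the base axis. Payload 12.5 kg.
Tool frame: the origin (TCP) lies at the very end of the fingers, on their centre line; the grasp point (between the pads) lies 19 mm behind it; z points along the fingers, y is the line along which they close (so a half turn about z gives the same grasp; the last joint's range is limited). The gripper opens to 85 mm and grips with 20 to 120 N. Pads are 22 mm wide; open, the fingers measure 114 mm over their backs; the gripper's body (76 mm by 85 mm) begins 54 mm behind the grasp point. The pads swing forward as they close: fully open they stand 13 mm farther back than shut.
Start: joints at [63.507, 28.126, 89.318, -0, 62.55, -6.05], TCP at [0.218, 0.586, 0.231] pointing down, gripper open.
Joint ranges: [-177.58, 177.58], [-47.91, 125.51], [2.72, 160], [-65.01, 245.01], [3.68, 167.84], [-153.87, 153.87]. Speed limits (degrees/s): [127.2, 127.2, 159.86, 180, 180, 180].

### API

Orientations are given as [roll, pitch, yaw] about the fixed x, y, z axes, in that order (R = Rz(yaw) Ry(pitch) Rx(roll)).
In Python, from rig import env gives the robot as it stands.
- The arm moves only by the tool carry_out, never from a script. Its argument "moves" is a list of rows, each an object with "dr": the turn, a rotation vector about the world's x, y, z in rad, a list of three; "linear": the shift along the world's x, y, z in cm, a list of three; "claw": the opening, from -1 (shut) to 1 (fully open). In form: [{"dr": [ax, ay, az], "linear": [x, y, z], "claw": claw}, ...]. A call has 1 to 20 rows; each row shifts and turns the commanded pose from where the row before left it; what a row does not reach is not made up. A row lasts 1/10 s, in which the tool goes at most 50 mm and 8.59 degrees, less where a joint would pass 70% of its speed; a pose out of reach is approached as far as the arm can. A call with a gripper value outside its range is refused whole. The fingers move at their own pace and stop on an object; "newtons" is the grip in N (left out, the last holds). Time passes only in rows, so rows that do not move let the fingers close. It gives the time, the measured TCP pose, the force, the opening and the grip force at its end, in the units of the state.
- env.get_state(): the state, without advancing time (a new reading comes with each control period).
- env.capture(name): name is "side" or "top" or "wrist"; returns the picture (400x640x3 uint8, blue, green, red); there is no depth.
- env.camera_info(name): a dict with "fx", "fy", "cx", "cy" (pixels), "R" (3x3) and "t" (3): a world point X has camera coordinates R X + t. Camera axes: x right, y down, z forward; pixel columns grow to the right and rows downward; lengths in m; the calibration is good to about 2 mm. The wrist camera is an equidistant fisheye: a pixel r from the principal point sees the ray r / f radians off the axis. A picture is of the moment at which its call begins: read the wrist's pose just before it. camera_info takes no time and is no camera call; for the wrist camera it gives the pose at the moment of the call.
- env.hand_in(): hands the job in; it is judged then, once.
The state is a dict: "t": time; "qpos": joint angles; "dq": joint speeds; "tau": joint torques, N m; "ee_pos": TCP position; "orientation": TCP orientation; "ft_force": force on the tool from outside, world axes, zero at the start; "torque": the same for the moment, N m; "opening": opening from 0.0 (shut) to 1.0 (fully open); "grip_force": force on a finger pad.
Only numpy, scipy, OpenCV 4.12 (cv2) and the standard library are available. Lean on these libraries where they do the work, as an engineer would, in place of code of your own. Each camera call takes 0.05 s, during which the arm holds its last target. There are 200 camera calls.

## Working session

There is one attempt and no reset: what is moved stays moved. The work goes in short steps, Python scripts to look and compute and a tool call to move; the robot and the scene stay as the last step left them, time stands still between calls to the robot, and variables do not carry over. Pictures are saved under pics/ and viewed, at most 10 in all, crops included, and the job is handed in when it is done.

Besides the shell and the picture viewer there is one more tool, called after "Request:" in YAML: its name, and indented under it one key for each argument. carry_out: Moves the arm, as the interface text tells. Its arguments: {"type":"object","properties":{"moves":{"type":"array"},"newtons":{"type":"number"}},"required":["moves"]}

```bash
mkdir -p pics
python3 - <<'E'
from rig import env
import cv2
for n in("top","side"):
    cv2.imwrite(f"pics/{n}0.png",env.capture(n))
s=env.get_state();print(s)
for n in("top","side"):print(n,env.camera_info(n))
E
```

```text
{'t': 0.1, 'qpos': array([ 6.35030364e+01,  2.81589941e+01,  8.93470725e+01,  1.07357329e-03,
        6.25489035e+01, -6.05168673e+00]), 'dq': array([-0.0284472 , -0.05518151, -0.14010595, -0.14543779, -0.00306817,
        0.00844303]), 'tau': array([ 2.11294660e-03, -6.19448447e+01, -2.62029809e+01, -1.17595400e-04,
        2.94928461e-03, -4.46123386e-05]), 'ee_pos': array([0.21821782, 0.58545288, 0.23080197]), 'orientation': array([-1.79945437e+02, -6.74216274e-03,  1.59554225e+02]), 'ft_force': array([0.09308507, 0.70023981, 0.17112643]), 'torque': array([ 0.01497054,  0.00208994, -0.02794906]), 'grip_force': 0.0, 'opening': 1.0009579052980448}
top {'fx': 361.23731071747335, 'fy': 361.23731071747335, 'cx': 311.77880330479843, 'cy': 201.65957616356195, 'R': array([[-0.01037102, -0.99943857, -0.03185894],
       [-0.98398881,  0.01586955, -0.17752233],
       [ 0.17792825,  0.02950775, -0.98360095]]), 't': array([0.13957151, 0.59818072, 0.78954043])}
side {'fx': 388.4528146855962, 'fy': 388.4528146855962, 'cx': 319.2401441188534, 'cy': 200.7563289133948, 'R': array([[ 0.99942436, -0.0336801 , -0.0040748 ],
       [-0.02378988, -0.61012776, -0.7919458 ],
       [ 0.02418666,  0.79158686, -0.61057779]]), 't': array([-0.58946989,  0.1578716 ,  0.76889805])}
```

View pics/top0.png

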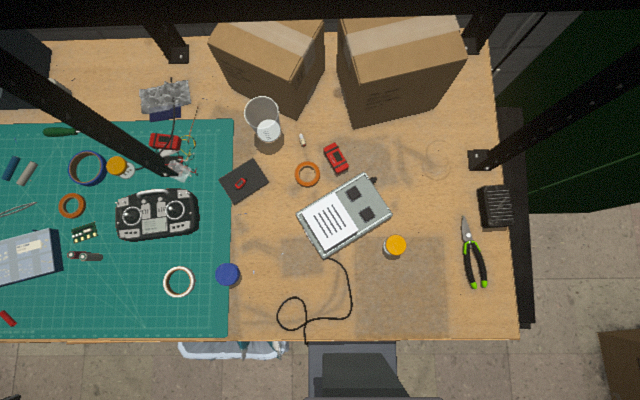

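View pics/side0.png

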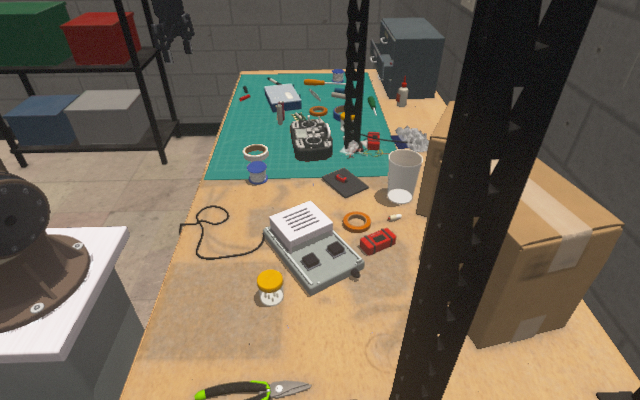

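Run:
```python
import cv2
a=cv2.imread("pics/top0.png")[160:270,285:415]
b=cv2.imread("pics/side0.png")[195:300,250:380]
cv2.imwrite("pics/tc.png",cv2.resize(a,None,fx=5.0,fy=5.0,interpolation=cv2.INTER_CUBIC))
cv2.imwrite("pics/sc.png",cv2.resize(b,None,fx=5.0,fy=5.0,interpolation=cv2.INTER_CUBIC))
```

```text
(no output)
```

View pics/tc.png

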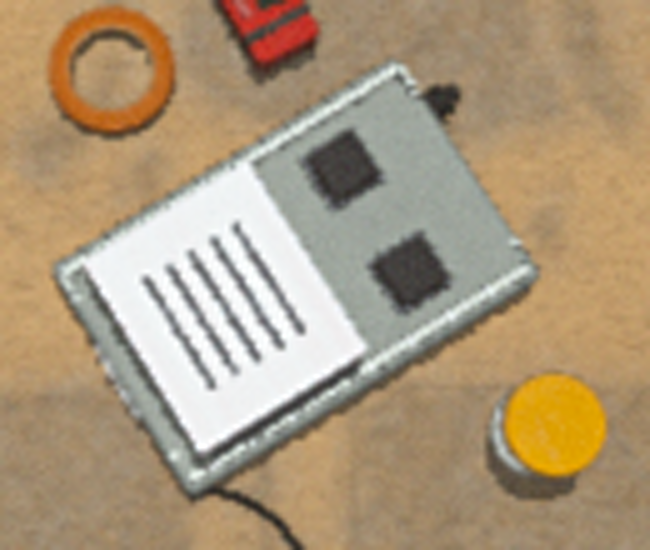

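View pics/sc.png

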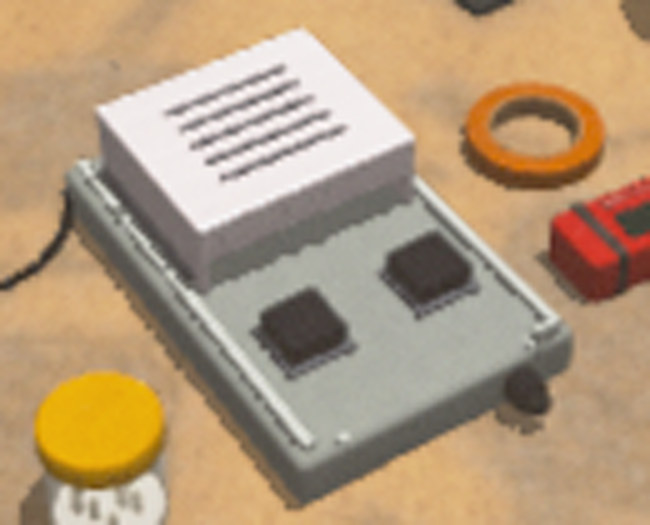

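```bash
cat > h.py <<'E'
import numpy as np
from rig import env
def proj(n,X):
    c=env.camera_info(n);p=np.asarray(X)@np.array(c["R"]).T+c["t"]
    return np.c_[c["fx"]*p[:,0]/p[:,2]+c["cx"],c["fy"]*p[:,1]/p[:,2]+c["cy"]]
def unproj(n,uv,z):
    c=env.camera_info(n);R=np.array(c["R"]);o=-R.T@c["t"]
    d=R.T@np.array([(uv[0]-c["cx"])/c["fx"],(uv[1]-c["cy"])/c["fy"],1]);return o+d*(z-o[2])/d[2]
E
python3 - <<'E'
from h import *
from scipy.optimize import least_squares
f=lambda p,o:(np.array(p,float)+.5)/5-.5+o
T=f([(80,268),(205,455),(250,163),(368,352),(343,168),(411,272),(58,272),(192,492),(400,65),(537,272)],[285,160])
S=f([(300,30),(98,108),(413,140),(205,233),(430,262),(303,324)],[250,195])
def P(q):
    x,y,a,g=q;L=[(-.091+g,.052,.063),(-.091+g,-.052,.063),(-.001+g,.052,.063),(-.001+g,-.052,.063),(.046,.03,.039),(.046,-.03,.039),(-.1,.065,.025),(-.1,-.065,.025),(.1,.065,.025),(.1,-.065,.025)]
    L=np.array(L);c,s=np.cos(a),np.sin(a);return np.c_[L[:,:2]@np.array([[c,s],[-s,c]])+[x,y],L[:,2]]
w=np.array([1]*6+[.4]*4)[:,None]
def res(q,m=3):
    X=P(q);r=[]
    if m&1:r.append(((proj("top",X)-T)*w).ravel())
    if m&2:r.append((proj("side",X[:6])-S).ravel())
    return np.concatenate(r)
q0=[*unproj("top",[343,215],.03)[:2],-1,0.01]
for m in(1,2,3):
    q=least_squares(res,q0,args=(m,),loss="soft_l1").x;print(m,q.round(4),np.degrees(q[2]).round(2),np.abs(res(q,m)).max().round(2))
print(res(q).reshape(-1,2).round(1).tolist())
c,s=np.cos(q[2]),np.sin(q[2])
for n,l in dict(face=(-.091+q[3],0),rl=(-.046,.03),rr=(-.046,-.03),mid=(-.046,0)).items():print(n,(q[:2]+[c*l[0]-s*l[1],s*l[0]+c*l[1]]).round(4))
print("jar",unproj("top",[285+110.5,160+85],.052).round(3))
E
```

```text
1 [ 0.573   0.0567 -1.024   0.0061] -58.67 0.9
2 [ 0.575   0.0546 -1.0321  0.0039] -59.14 1.39
3 [ 0.574   0.0559 -1.0266  0.0052] -58.82 1.48
[[0.6, -0.9], [-0.5, 0.3], [-0.5, -0.2], [0.4, -0.2], [0.3, -0.6], [0.6, -0.4], [-0.8, -0.3], [-0.0, 0.6], [-0.3, -0.9], [0.7, 0.4], [0.1, -0.3], [-1.1, 0.6], [0.5, -0.3], [-1.5, 0.2], [-0.3, -0.5], [-0.1, -1.0]]
face [0.5296 0.1293]
rl [0.5759 0.1108]
rr [0.5245 0.0797]
mid [0.5502 0.0953]
jar [ 0.497 -0.058  0.052]
```

Request:
carry_out:
  moves:
    - {"dr": [0,0,-0.048],"linear": [2,-2.9,-0.4],"claw": 0.1}
    - {"dr": [0,0,-0.048],"linear": [2,-2.9,-0.4],"claw": 0.1}
    - {"dr": [0,0,-0.048],"linear": [2,-2.9,-0.4],"claw": 0.1}
    - {"dr": [0,0,-0.048],"linear": [2,-2.9,-0.4],"claw": 0.1}
    - {"dr": [0,0,-0.048],"linear": [2,-2.9,-0.4],"claw": 0.1}
    - {"dr": [0,0,-0.048],"linear": [2,-2.9,-0.4],"claw": 0.1}
    - {"dr": [0,0,-0.048],"linear": [2,-2.9,-0.4],"claw": 0.1}
    - {"dr": [0,0,-0.048],"linear": [2,-2.9,-0.4],"claw": 0.1}
    - {"dr": [0,0,-0.048],"linear": [2,-2.9,-0.4],"claw": 0.1}
    - {"dr": [0,0,-0.048],"linear": [2,-2.9,-0.4],"claw": 0.1}
    - {"dr": [0,0,-0.048],"linear": [2,-2.9,-0.4],"claw": 0.1}
    - {"dr": [0,0,-0.048],"linear": [2,-2.9,-0.4],"claw": 0.1}
    - {"dr": [0,0,-0.048],"linear": [2,-2.9,-0.4],"claw": 0.1}
    - {"dr": [0,0,-0.046],"linear": [2,-2.9,-0.4],"claw": 0.1}
    - {"dr": [0,0,0],"linear": [0,0,0],"claw": 0.1}
    - {"dr": [0,0,0],"linear": [0,0,0],"claw": 0.1}

```text
t: 1.7
ee_pos: [0.4983, 0.1791, 0.175]
orientation: [-180.0, -0.0, 121.1]
ft_force: [-0.7, 0.1, 0.5]
opening: 0.553
grip_force: 0.0
```

Request:
carry_out:
  moves:
    - {"dr": [0,0,0],"linear": [0,0,-3],"claw": 0.1}
    - {"dr": [0,0,0],"linear": [0,0,-3],"claw": 0.1}
    - {"dr": [0,0,0],"linear": [0,0,-3],"claw": 0.1}
    - {"dr": [0,0,0],"linear": [0,0,-2.5],"claw": 0.1}
    - {"dr": [0,0,0],"linear": [0,0,-1.3],"claw": 0.1}
    - {"dr": [0,0,0],"linear": [0,0,0],"claw": 0.1}
    - {"dr": [0,0,0],"linear": [0,0,0],"claw": 0.1}

```text
t: 2.4
ee_pos: [0.4984, 0.1802, 0.048]
orientation: [180.0, 0.0, 121.2]
ft_force: [0.6, -0.7, 0.7]
opening: 0.552
grip_force: 0.0
```

Run:
```python
from h import *
import cv2
for n in("side","wrist"):
    im=env.capture(n)
    if n=="side":
        p=np.array(env.get_state()["ee_pos"]);d=np.array([.8555,.518,0]);print(p,proj("side",[p,p+.03*d,p-.03*d]).round(1))
        s=cv2.resize(im[150:270,200:360],(640,480),interpolation=cv2.INTER_CUBIC)
    else: w=im
cv2.imwrite("pics/s1.png",s);cv2.imwrite("pics/w1.png",w)
```

```text
[0.49864445 0.18009539 0.04838859] [[276.9 199.8]
 [288.3 195.5]
 [265.2 204.2]]
```

View pics/s1.png

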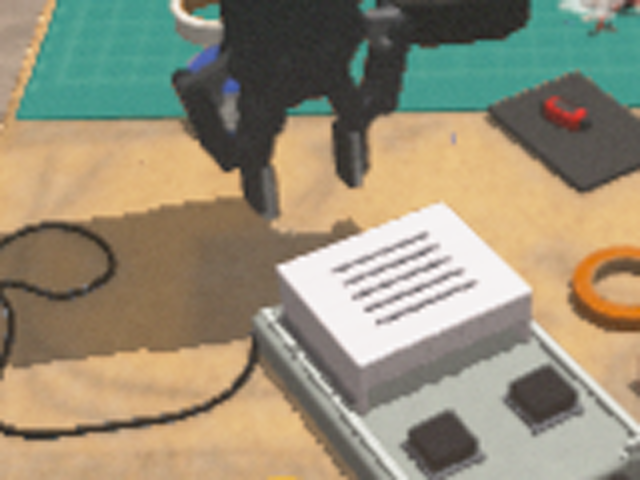

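View pics/w1.png

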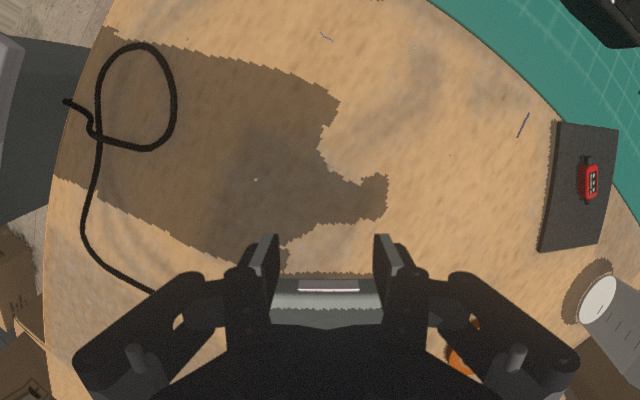

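Request:
carry_out:
  moves:
    - {"dr": [0,0,0],"linear": [0.78,-1.28,0],"claw": 0.1}
    - {"dr": [0,0,0],"linear": [0.78,-1.28,0],"claw": 0.1}
    - {"dr": [0,0,0],"linear": [0.78,-1.28,0],"claw": 0.1}
    - {"dr": [0,0,0],"linear": [0.52,-0.86,0],"claw": 0.1}
    - {"dr": [0,0,0],"linear": [0.52,-0.86,0],"claw": 0.1}
    - {"dr": [0,0,0],"linear": [0.52,-0.86,0],"claw": 0.1}
    - {"dr": [0,0,0],"linear": [0.52,-0.86,0],"claw": 0.1}
    - {"dr": [0,0,0],"linear": [0.52,-0.86,0],"claw": 0.1}
    - {"dr": [0,0,0],"linear": [0.52,-0.86,0],"claw": 0.1}
    - {"dr": [0,0,0],"linear": [0.52,-0.86,0],"claw": 0.1}
    - {"dr": [0,0,0],"linear": [0,0,0],"claw": 0.1}

```text
t: 3.6
ee_pos: [0.5589, 0.0799, 0.0473]
orientation: [180.0, 0.0, 121.1]
ft_force: [0.0, 1.1, 0.2]
opening: 0.552
grip_force: 0.0
```

Request:
carry_out:
  moves:
    - {"dr": [0,0,0],"linear": [0.26,-0.43,0.1],"claw": 0.1}
    - {"dr": [0,0,0],"linear": [0.26,-0.43,0],"claw": 0.1}
    - {"dr": [0,0,0],"linear": [0.26,-0.43,0],"claw": 0.1}
    - {"dr": [0,0,0],"linear": [0,0,0],"claw": 0.1}

```text
t: 4.0
ee_pos: [0.5663, 0.0677, 0.0484]
orientation: [180.0, 0.0, 121.2]
ft_force: [-0.2, 0.5, 0.3]
opening: 0.549
grip_force: 0.0
```

Request:
carry_out:
  moves:
    - {"dr": [0,0,0],"linear": [0.1,-0.17,0],"claw": 0.1}
    - {"dr": [0,0,0],"linear": [0.1,-0.17,0],"claw": 0.1}
    - {"dr": [0,0,0],"linear": [0,0,0],"claw": 0.1}

```text
t: 4.3
ee_pos: [0.5681, 0.0646, 0.0484]
orientation: [180.0, 0.0, 121.2]
ft_force: [0.9, -0.1, -0.4]
opening: 0.55
grip_force: 0.0
```

Request:
carry_out:
  moves:
    - {"dr": [0,0,0],"linear": [0.1,-0.17,0],"claw": 0.1}
    - {"dr": [0,0,0],"linear": [0.1,-0.17,0],"claw": 0.1}
    - {"dr": [0,0,0],"linear": [0,0,0],"claw": 0.1}

```text
t: 4.6
ee_pos: [0.5681, 0.0641, 0.0483]
orientation: [-179.9, -0.2, 121.1]
ft_force: [-7.9, 24.6, 6.0]
opening: 0.546
grip_force: 12.6
```

Request:
carry_out:
  moves:
    - {"dr": [0,0,0],"linear": [0.1,-0.17,0],"claw": 0.1}
    - {"dr": [0,0,0],"linear": [0,0,0],"claw": 0.1}

```text
t: 4.8
ee_pos: [0.5682, 0.0639, 0.0484]
orientation: [-179.9, -0.4, 121.1]
ft_force: [-12.8, 37.9, 9.3]
opening: 0.553
grip_force: 19.1
```

Request:
carry_out:
  moves:
    - {"dr": [0,0,0],"linear": [-0.5,0.86,0],"claw": 0.1}
    - {"dr": [0,0,0],"linear": [-0.5,0.86,0.6],"claw": 0.1}
    - {"dr": [0,0,0],"linear": [-0.5,0.86,0],"claw": 0.1}
    - {"dr": [0,0,0],"linear": [-0.59,1.0,0],"claw": 0.1}
    - {"dr": [0,0,0],"linear": [0,0,0],"claw": 0.1}
    - {"dr": [0,0,0],"linear": [0,0,0],"claw": 0.1}

```text
t: 5.4
ee_pos: [0.55, 0.0956, 0.0544]
orientation: [180.0, 0.0, 121.2]
ft_force: [0.5, -0.5, -0.1]
opening: 0.553
grip_force: 0.0
```

Run:
```python
from h import *
import cv2
print(env.get_state()["ee_pos"])
a=cv2.resize(env.capture("top")[160:270,285:415],None,fx=3,fy=3,interpolation=cv2.INTER_CUBIC)
b=cv2.resize(env.capture("side")[170:280,250:380],None,fx=3,fy=3,interpolation=cv2.INTER_CUBIC)
cv2.imwrite("pics/c2.png",np.hstack([a,b]))
for n in("top","side"):print(proj(n,[(.5759,.1108,.039),(.5245,.0797,.039)]).round(1))
```

```text
[0.55004312 0.09558665 0.05435709]
[[320.9 212.8]
 [334.5 234.3]]
[[311.1 221.7]
 [287.  231.9]]
```

View pics/c2.png

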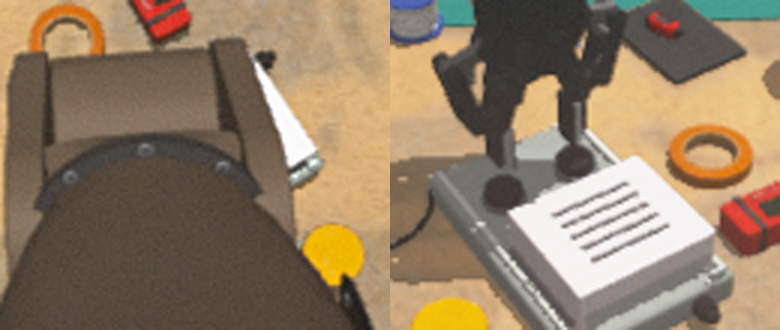

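Request:
carry_out:
  moves:
    - {"dr": [0,0,0],"linear": [0,0,-0.7],"claw": 0.1}
    - {"dr": [0,0,0],"linear": [0,0,-0.6],"claw": 0.1}
    - {"dr": [0,0,0],"linear": [0,0,-0.3],"claw": 0.1}
    - {"dr": [0,0,0],"linear": [0,0,-0.2],"claw": 0.1}
    - {"dr": [0,0,0],"linear": [0,0,0],"claw": 0.1}

```text
t: 6.0
ee_pos: [0.5498, 0.0953, 0.036]
orientation: [-180.0, -0.0, 121.2]
ft_force: [-2.0, -1.7, 3.4]
opening: 0.549
grip_force: 1.4
```

Request:
carry_out:
  moves:
    - {"dr": [0,0,0],"linear": [0,0,-0.2],"claw": 0.1}
    - {"dr": [0,0,0],"linear": [0,0,-0.2],"claw": 0.1}
    - {"dr": [0,0,0],"linear": [0,0,-0.1],"claw": 0.1}
    - {"dr": [0,0,0],"linear": [0,0,0],"claw": 0.1}

```text
t: 6.4
ee_pos: [0.5499, 0.0954, 0.0314]
orientation: [-180.0, 0.0, 121.2]
ft_force: [-2.0, -2.3, 5.5]
opening: 0.55
grip_force: 3.2
```

Request:
carry_out:
  moves:
    - {"dr": [0,0,0],"linear": [0,0,-0.2],"claw": 0.1}
    - {"dr": [0,0,0],"linear": [0,0,-0.2],"claw": 0.1}
    - {"dr": [0,0,0],"linear": [0,0,0],"claw": 0.1}

```text
t: 6.7
ee_pos: [0.5499, 0.0954, 0.0284]
orientation: [180.0, 0.0, 121.2]
ft_force: [-5.3, -2.6, 18.0]
opening: 0.552
grip_force: 8.5
```

Request:
carry_out:
  moves:
    - {"dr": [0,0,0],"linear": [0,0,-0.1],"claw": 0.1}
    - {"dr": [0,0,0],"linear": [0,0,0],"claw": 0.1}

```text
t: 6.9
ee_pos: [0.55, 0.0954, 0.0283]
orientation: [179.9, 0.0, 121.2]
ft_force: [-8.2, -2.9, 29.4]
opening: 0.553
grip_force: 14.4
```

Request:
carry_out:
  moves:
    - {"dr": [0,0,0],"linear": [0,0,0],"claw": 0.1}
    - {"dr": [0,0,0],"linear": [0,0,0],"claw": 0.1}
    - {"dr": [0,0,0],"linear": [0,0,0],"claw": 0.1}
    - {"dr": [0,0,0],"linear": [0,0,0],"claw": 0.1}
    - {"dr": [0,0,0],"linear": [0,0,0],"claw": 0.1}
    - {"dr": [0,0,0],"linear": [0,0,0],"claw": 0.1}
    - {"dr": [0,0,0],"linear": [0,0,0],"claw": 0.1}
    - {"dr": [0,0,0],"linear": [0,0,0],"claw": 0.1}
    - {"dr": [0,0,0],"linear": [0,0,0],"claw": 0.1}
    - {"dr": [0,0,0],"linear": [0,0,0],"claw": 0.1}
    - {"dr": [0,0,0],"linear": [0,0,0],"claw": 0.1}
    - {"dr": [0,0,0],"linear": [0,0,0],"claw": 0.1}
    - {"dr": [0,0,0],"linear": [0,0,0],"claw": 0.1}
    - {"dr": [0,0,0],"linear": [0,0,0],"claw": 0.1}
    - {"dr": [0,0,0],"linear": [0,0,0],"claw": 0.1}
    - {"dr": [0,0,0],"linear": [0,0,0],"claw": 0.1}
    - {"dr": [0,0,0],"linear": [0,0,0],"claw": 0.1}
    - {"dr": [0,0,0],"linear": [0,0,0],"claw": 0.1}
    - {"dr": [0,0,0],"linear": [0,0,0],"claw": 0.1}
    - {"dr": [0,0,0],"linear": [0,0,0],"claw": 0.1}

```text
t: 8.9
ee_pos: [0.55, 0.0954, 0.0283]
orientation: [179.9, 0.0, 121.2]
ft_force: [-8.6, -3.7, 28.7]
opening: 0.551
grip_force: 14.5
```

Run:
```python
from h import *
import cv2
s=env.get_state();print(s["t"],s["ee_pos"],s["ft_force"],s["torque"])
cv2.imwrite("pics/s3.png",cv2.resize(env.capture("side")[190:250,260:340],None,fx=8,fy=8,interpolation=cv2.INTER_CUBIC))
```

```text
8.9 [0.55000923 0.09541494 0.02829567] [-8.60734019 -3.6807988  28.7488457 ] [-0.58310362  1.5999963  -0.00568821]
```

View pics/s3.png

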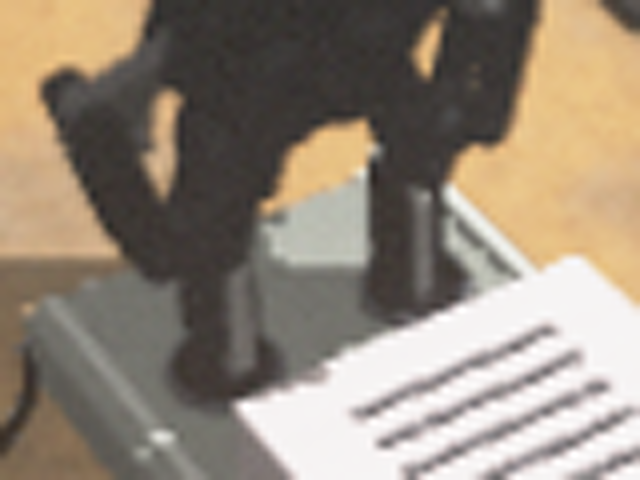

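Request:
carry_out:
  moves:
    - {"dr": [0,0,0],"linear": [0,0,0],"claw": 0.1}
    - {"dr": [0,0,0],"linear": [0,0,0],"claw": 0.1}
    - {"dr": [0,0,0],"linear": [0,0,0.3],"claw": 0.1}
    - {"dr": [0,0,0],"linear": [0,0,0.3],"claw": 0.1}
    - {"dr": [0,0,0],"linear": [0,0,0.4],"claw": 0.1}
    - {"dr": [0,0,0],"linear": [0,0,0.5],"claw": 0.1}
    - {"dr": [0,0,0],"linear": [0,0,1],"claw": 0.1}
    - {"dr": [0,0,0],"linear": [0,0,3],"claw": 0.1}
    - {"dr": [0,0,0],"linear": [0,0,4],"claw": 0.1}
    - {"dr": [0,0,0],"linear": [-2,3.5,2],"claw": 0.1}
    - {"dr": [0,0,0],"linear": [-2,3.5,0],"claw": 0.1}
    - {"dr": [0,0,0],"linear": [-2,3.5,0],"claw": 0.1}
    - {"dr": [0,0,0],"linear": [-2,3.5,0],"claw": 0.1}
    - {"dr": [0,0,0],"linear": [0,4,0],"claw": 0.1}
    - {"dr": [0,0,0],"linear": [0,4,0],"claw": 0.1}
    - {"dr": [0,0,0],"linear": [0,0,0],"claw": 0.1}
    - {"dr": [0,0,0],"linear": [0,0,0],"claw": 0.1}

```text
t: 10.65
ee_pos: [0.4696, 0.3161, 0.1415]
orientation: [180.0, 0.0, 121.3]
ft_force: [-0.3, -0.2, -0.9]
opening: 0.549
grip_force: 0.0
```

Run:
```python
from h import *
import cv2
a=cv2.resize(env.capture("top")[140:280,265:415],None,fx=2.6,fy=2.6,interpolation=cv2.INTER_CUBIC)
b=cv2.resize(env.capture("side")[170:310,240:390],None,fx=2.6,fy=2.6,interpolation=cv2.INTER_CUBIC)
cv2.imwrite("pics/c4.png",np.hstack([a,b]))
```

```text
(no output)
```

View pics/c4.png

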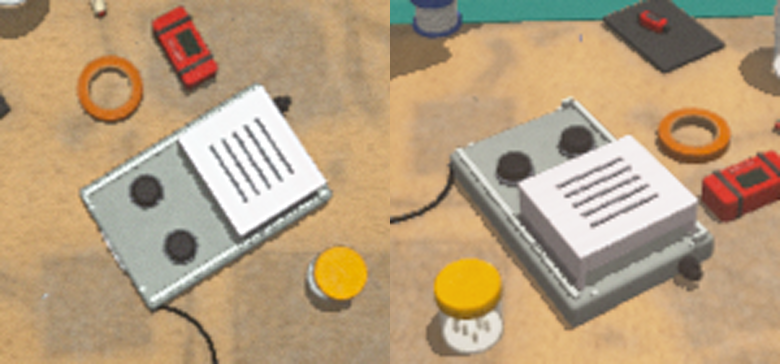

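The picture shows the guard over the square keys, both round keys up (top view at about 147,190 and 180,246), and the bystanders where they stood.

```bash
python3 -c "
from rig import env
print(env.hand_in())"
```

```text
the job is handed in; nothing more can be done
None
```

I pushed the guard to its far stop over the square keys, held both round keys down together for about 2 s, moved the arm clear and handed the job in; the last pictures showed the round keys up and the bystanders in place, but the hand-in returned no verdict.

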